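# Take the pile of washed gel-cassette parts apart and put it away

## Task

Take the pile of washed gel-cassette parts on the rubber mat apart from the top down and put it away: the white comb into the small empty tray, and each grey clamp into the large tray that already holds a clamp of its own hand (left and right clamps are mirror images). Set every part down gently, lying flat on the tray's floor with nothing on top of anything else, the comb lengthwise in its tray and the clamps parallel to the one already there. Drop and tip nothing, and leave the tube rack and the bottle where they are.

Things in the scene. Friction and masses are not known exactly. Their poses are not given: they have to be found in the camera images.
- comb: White plastic comb on top of the pile, lying flat, 30 g: rim 96 long, 12 wide, 16 high; ten flat teeth 3 thick along one side, level with the underside, reaching 26 beyond the rim. Origin: centre of the rim's underside, 53 mm above the bench at the start; x along the rim, teeth to +y, z up. Grip across the rim, above the teeth.
- left_upper: Grey LEFT-HAND clamp, 75 g, L-shaped, flush steel screws on top: bar 120 long, 20 wide, 24 high; foot at one end (x 46 to 60) out 18 mm beyond the bar to +y (from above, foot end away from you: to your left); groove 6 high on that side. Origin: bar's underside centre; x along the bar to the foot end, z up. In the pile's upper layer, underside 29 up, across both lower ones, 72 centre to centre.
- right_upper: Grey RIGHT-HAND clamp, 75 g, L-shaped, flush steel screws on top: bar 120 long, 20 wide, 24 high; foot at one end (x 46 to 60) out 18 mm beyond the bar to -y (from above, foot end away from you: to your right); groove 6 high on that side. Origin: bar's underside centre; x along the bar to the foot end, z up. In the pile's upper layer, underside 29 up, across both lower ones, 72 centre to centre.
- left_lower: Grey LEFT-HAND clamp, 75 g, L-shaped, flush steel screws on top: bar 120 long, 20 wide, 24 high; foot at one end (x 46 to 60) out 18 mm beyond the bar to +y (from above, foot end away from you: to your left); groove 6 high on that side. Origin: bar's underside centre; x along the bar to the foot end, z up. In the pile's lower layer, on a mat 5 thick, under the upper ones, 72 centre to centre.
- right_lower: Grey RIGHT-HAND clamp, 75 g, L-shaped, flush steel screws on top: bar 120 long, 20 wide, 24 high; foot at one end (x 46 to 60) out 18 mm beyond the bar to -y (from above, foot end away from you: to your right); groove 6 high on that side. Origin: bar's underside centre; x along the bar to the foot end, z up. In the pile's lower layer, on a mat 5 thick, under the upper ones, 72 centre to centre.
- tray_left: Fixed blue tray 164 x 164, inside 156 x 156, floor 4 thick, rim 13 high. Holds one left-hand clamp, fixed, bar along the tray's x, centred in x, centre line at y = -58 mm, foot at its +x end reaching to y = -30. Rest of the floor free: room for two more (e.g. bars on y = -8 and 42). Origin: underside centre, on the bench; x along the bar, z up.
- tray_right: Fixed blue tray 164 x 164, inside 156 x 156, floor 4 thick, rim 13 high. Holds one right-hand clamp, fixed, bar along the tray's x, centred in x, centre line at y = 58 mm, foot at its +x end reaching to y = 30. Rest of the floor free: room for two more (e.g. bars on y = 8 and -42). Origin: underside centre, on the bench; x along the bar, z up.
- comb_tray: fixed small shallow blue plastic tray, empty, 136 x 90 outside, inside 128 x 82, floor 4 thick, rim 13 above the bench. Origin: centre of the underside, on the bench; x along its length, z up. The comb with its teeth is 38 wide in all.
- tube_rack: bystander: aluminium tube rack with capped tubes, 66 x 110, 65 high over the tubes, loose. Origin: centre of the underside; y along its length.
- reagent_bottle: bystander: amber glass reagent bottle with blue cap, diameter 66, 115 high, loose. Origin: centre of the underside.
Mind the look-alikes: they are no part of the job. Leave any purple look-alike of the left_lower alone.

How it is judged:
By the outcome, as a careful person would: the job done as asked, in the order asked, and still so for the second after the job is handed in, with the robot touching nothing.
It also fails if it takes over 128 s, if anything falls off the work surface, if the arm or the gripper's body presses on something with over 40 N, if the wrist force passes 120 N, or if a joint passes its speed limit or range.

## Robot

A 6-joint arm with a two-finger parallel gripper is mounted at the origin on the work surface. World frame = base frame: x ahead of the robot, y to its left, z up, the work surface at z = 0. Lengths are in m, angles in rad, forces in N, time in s.
With the tool pointing down it reaches from about 0.4 to 0.825 m from the base axis. Payload 7 kg.
Tool frame: the origin (TCP) lies at the centre of the arm's flange, where the gripper is bolted on; the fingertips stand 178 mm ahead of it and the grasp point (between the pads) lies 159 mm ahead of it; z points along the fingers, y is the direction in which the jaws open and shut (so a half turn about z gives the same grasp; the last joint's range is limited). The gripper opens to 88 mm and grips with 3 to 60 N. Pads are 19 mm wide; open, the fingers measure 130 mm over their backs; the gripper's body (78 mm by 193 mm) begins 47 mm behind the grasp point.
Start: joints at [1.48, 0.359, 0.012, 0, -1.224, -0.288], TCP at [0.25, 0.627, 0.405] pointing down, gripper open.
Joint ranges: [-3.07, 3.07], [-1.43, 2.12], [-1.02, 1.25], [-3.03, 1.67], [-3.05, -0], [-3.03, 3.03]. Speed limits (rad/s): [2.39, 2.39, 3.01, 3.14, 3.14, 3.14].

## Interface

Orientations are given as [roll, pitch, yaw] about the fixed x, y, z axes, in that order (R = Rz(yaw) Ry(pitch) Rx(roll)).
In Python, from station import arm gives the robot as it stands.
- The arm moves only by the shell command python3 -m handwheel 'ROWS' [OPENING] [FORCE]. ROWS is JSON, a list of rows, each a list of 4 numbers: the shift along the world's x, y, z in cm, then the turn about the world's z in rad. In form: [[dx, dy, dz, yaw], ...]. A call has 1 to 20 rows; each row shifts and turns the commanded pose from where the row before left it; what a row does not reach is not made up. A row lasts 1/10 s, in which the tool goes at most 50 mm and 8.59 degrees, less where a joint would pass 70% of its speed; a pose out of reach is approached as far as the arm can. A call is refused whole if a number of a shift passes 5 or a number of a turn 0.15, either way. A call with a gripper value outside its range is refused whole. OPENING is the closure, from 0 (fully open) to 1 (shut), set as the call begins (- or left out, the last holds). The fingers move at their own pace and stop on an object; FORCE is the grip in N (left out, the last holds). Time passes only in rows, so rows that do not move let the fingers close. It gives the time, the measured TCP pose, the force and the opening at its end, in the units of the state.
- arm.get_state(): the state, without advancing time (a new reading comes with each control period).
- arm.grab_frame(name): name is "side" or "top"; returns a dict with "image" (420x560x3 uint8, red, green, blue), "depth" (420x560 float32, m along the optical axis (not along the pixel's ray), 0 where there is no reading), "vfov" (degrees; the focal length in pixels is half the picture's height over the tangent of half this angle, whatever the lens; pixels are square), "cx", "cy" (the principal point, pixels), "k1" (the pictures are not rectified: a ray, as slopes to the right and down, at radius r is drawn at 1 + k1 r^2 times it, then the intrinsics apply), "rvec" (rotation vector, rad) and "tvec" (3), from world to camera coordinates, as OpenCV has them. Camera axes: x right, y down, z forward; pixel columns grow to the right and rows downward; lengths in m; the calibration is good to about 2 mm. A picture is of the moment at which its call begins.
- arm.job_done(): hands the job in, once; it reports no verdict.
The state is a dict: "t": time; "q": joint angles; "qd": joint speeds; "joint_efforts": joint torques, N m; "eef_pos": TCP position; "ee_rot": TCP orientation; "force": force on the tool from outside, world axes, zero at the start; "moment": the same for the moment, N m; "width": finger opening in m.
Only numpy, scipy, OpenCV 4.12 (cv2) and the standard library are available. Lean on these libraries where they do the work, as an engineer would, in place of code of your own. Each camera call takes 0.05 s, during which the arm holds its last target.

## Working session

There is one attempt and no reset: what is moved stays moved. The work goes in short steps, Python scripts to look and compute and a shell command to move; the robot and the scene stay as the last step left them, time stands still between calls to the robot, and variables do not carry over. Pictures are saved under pics/ and viewed, and the job is handed in when it is done.

```bash
ls; mkdir -p pics; python3 - <<'E'
from station import arm
import cv2,pickle
s=arm.get_state();print(s)
for n in("top","side"):
    f=arm.grab_frame(n);pickle.dump(f,open(f"{n}0.pkl","wb"))
    cv2.imwrite(f"pics/{n}0.png",f["image"][:,:,::-1])
    print(n,{k:v for k,v in f.items() if k not in("image","depth")})
E
```

```text
pics
{'t': 0.0, 'q': array([ 1.48009491e+00,  3.59413293e-01,  1.10661002e-02, -3.51898539e-04,
       -1.22411885e+00, -2.88111212e-01]), 'qd': array([-2.45330180e-03,  1.27094680e-03, -1.54587866e-03, -1.17059699e-03,
        5.34904586e-05,  5.67711654e-04]), 'joint_efforts': array([-5.84591580e-04, -5.82714915e+01,  2.93070155e+01,  6.99751407e+00,
        7.01569792e-03, -1.58627681e-04]), 'eef_pos': array([0.24954873, 0.62697006, 0.4037082 ]), 'ee_rot': array([ 3.13989776e+00, -1.57312055e-04, -3.78932337e-01]), 'force': array([-0.22709009, -1.11543626,  0.34546021]), 'moment': array([ 0.090191  , -0.00284893, -0.01975559]), 'width': 0.08756409516325932}
top {'vfov': 51.98917223469525, 'cx': 277.28633314706246, 'cy': 208.0151915334843, 'k1': -0.030121852123205336, 'rvec': array([ 2.11812073, -2.1466718 ,  0.2187286 ]), 'tvec': array([0.00661359, 0.50546847, 0.91569533])}
side {'vfov': 46.757403324309976, 'cx': 274.8318890703521, 'cy': 208.92046468409933, 'k1': -0.07807416068201696, 'rvec': array([ 2.10753037, -0.74526551,  0.37459747]), 'tvec': array([-0.37930279,  0.23481701,  0.83919644])}
```

View pics/top0.png

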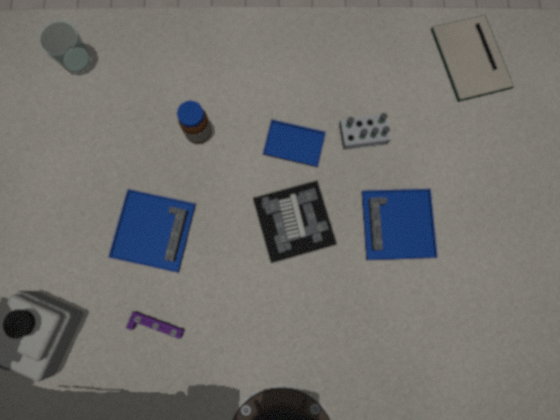

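View pics/side0.png

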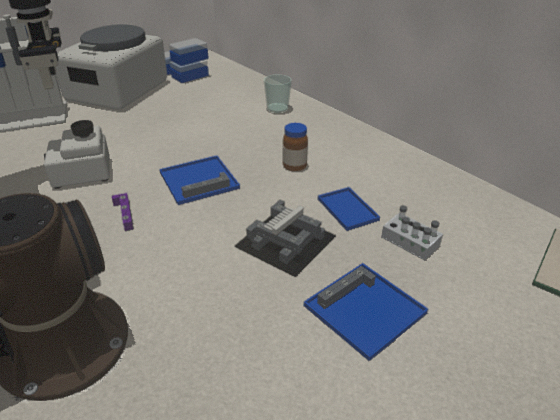

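The top view shows the pile at (295,220), the right- and left-hand trays at (155,230) and (400,225), the comb tray at (295,143), the rack at (365,130) and the bottle at (193,118). The purple look-alike is at (155,323). Next I'll zoom in and measure.

```bash
cat > h.py <<'E'
import numpy as np,cv2,pickle
def K(f):
    fl=f["image"].shape[0]/2/np.tan(np.radians(f["vfov"]/2)); return fl
def rays(f,uv):
    uv=np.atleast_2d(np.asarray(uv,float)); fl=K(f)
    d=(uv-[f["cx"],f["cy"]])/fl; s=d.copy()
    for _ in range(20): s=d/(1+f["k1"]*(s**2).sum(1,keepdims=True))
    return np.c_[s,np.ones(len(s))]
def plane(f,uv,z):
    r=rays(f,uv);R=cv2.Rodrigues(f["rvec"])[0];c=-R.T@f["tvec"];w=r@R
    return c+w*((z-c[2])/w[:,2])[:,None]
def cloud(f):
    h,w=f["depth"].shape;v,u=np.mgrid[:h,:w]
    r=rays(f,np.c_[u.ravel(),v.ravel()])*f["depth"].reshape(-1,1)
    R=cv2.Rodrigues(f["rvec"])[0];return ((r-f["tvec"])@R).reshape(h,w,3)
def proj(f,P):
    P=np.atleast_2d(P);R=cv2.Rodrigues(f["rvec"])[0];p=P@R.T+f["tvec"];s=p[:,:2]/p[:,2:]
    s=s*(1+f["k1"]*(s**2).sum(1,keepdims=True));return s*K(f)+[f["cx"],f["cy"]]
def crop(f,x0,y0,x1,y1,name,k):
    cv2.imwrite(name,cv2.resize(f["image"][y0:y1,x0:x1,::-1],None,fx=k,fy=k,interpolation=cv2.INTER_CUBIC))
E
python3 - <<'E'
from h import *
f=pickle.load(open("top0.pkl","rb"));g=pickle.load(open("side0.pkl","rb"))
crop(f,240,170,350,270,"pics/c1.png",7)
crop(g,225,190,345,280,"pics/c2.png",6)
print(f["image"][230,120],f["image"][143,295])
hsv=cv2.cvtColor(f["image"],cv2.COLOR_RGB2HSV)
m=cv2.inRange(hsv,(105,150,60),(125,255,255))
cs,_=cv2.findContours(m,cv2.RETR_EXTERNAL,cv2.CHAIN_APPROX_NONE)
for c in cs:
    if cv2.contourArea(c)<1000:continue
    P=plane(f,c[:,0,:],0.013)
    r=cv2.minAreaRect((P[:,:2]*1000).astype(np.float32));print(r,cv2.boundingRect(c))
C=cloud(f)
for (u,v) in [(295,220),(120,230),(177,240),(376,225),(295,143),(300,300)]:print(u,v,C[v,u])
E
```

```text
[ 29  59 112] [ 19  54 112]
((464.64715576171875, 285.98516845703125), (159.28863525390625, 156.73294067382812), 77.0927505493164) (110, 191, 84, 80)
((472.0389709472656, -281.45489501953125), (157.93727111816406, 159.4918212890625), 1.0993168354034424) (363, 190, 73, 69)
((670.1763305664062, -42.77715301513672), (128.8828887939453, 85.17583465576172), 76.13633728027344) (264, 121, 60, 45)
295 220 [ 0.47628946 -0.03854552  0.05727476]
120 230 [0.46654235 0.36390058 0.00154998]
177 240 [0.43934846 0.226803   0.02243335]
376 225 [ 0.46695029 -0.22442093  0.02911684]
295 143 [ 0.67315522 -0.04623201  0.00199093]
300 300 [ 3.02114234e-01 -4.93150903e-02 -2.60994382e-04]
```

View pics/c1.png

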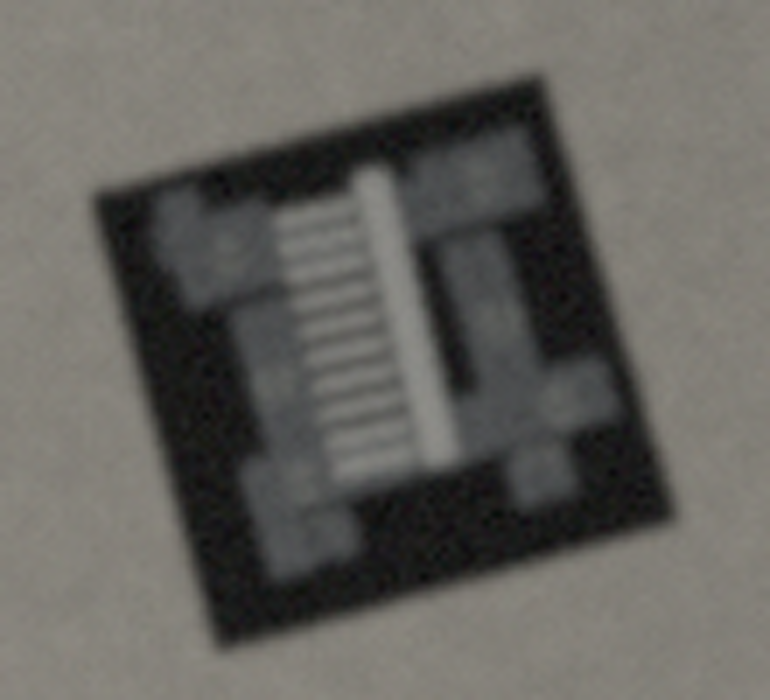

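View pics/c2.png

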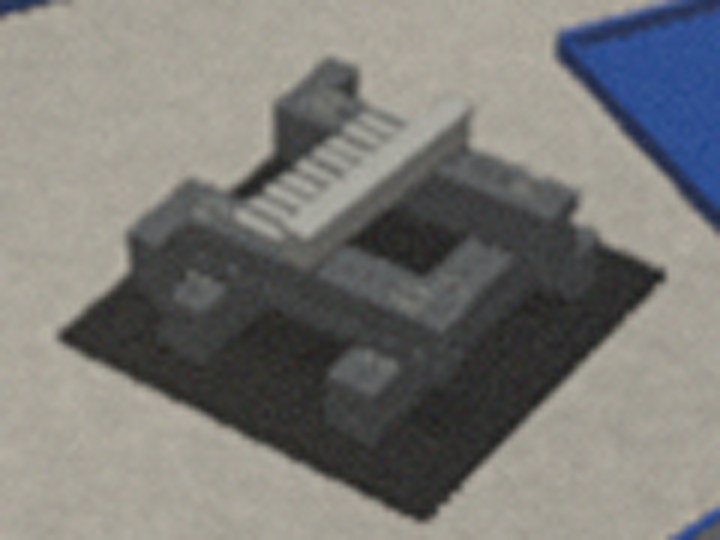

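```bash
python3 - <<'E'
from h import *
f=pickle.load(open("top0.pkl","rb"));g=pickle.load(open("side0.pkl","rb"))
for n,F in(("t",f),("s",g)):
    C=cloud(F);z=C[...,2]*1000
    im=np.zeros(z.shape+(3,),np.uint8)
    for lo,hi,c in [(2,12,(60,60,60)),(12,24,(120,120,0)),(24,36,(0,200,0)),(36,46,(0,120,160)),(46,57,(0,0,255)),(57,64,(255,255,0)),(64,80,(255,255,255))]:
        im[(z>=lo)&(z<hi)]=c
    x0,y0,x1,y1=(240,170,350,270) if n=="t" else (225,190,345,280)
    cv2.imwrite(f"pics/h{n}.png",cv2.resize(im[y0:y1,x0:x1],None,fx=6.5,fy=6.5,interpolation=cv2.INTER_NEAREST))
E
```

```text
(no output)
```

View pics/ht.png

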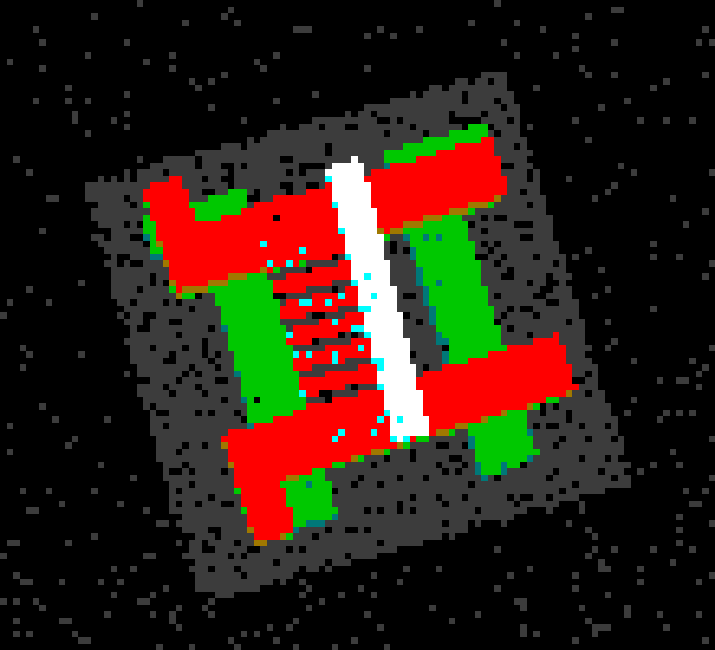

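View pics/hs.png

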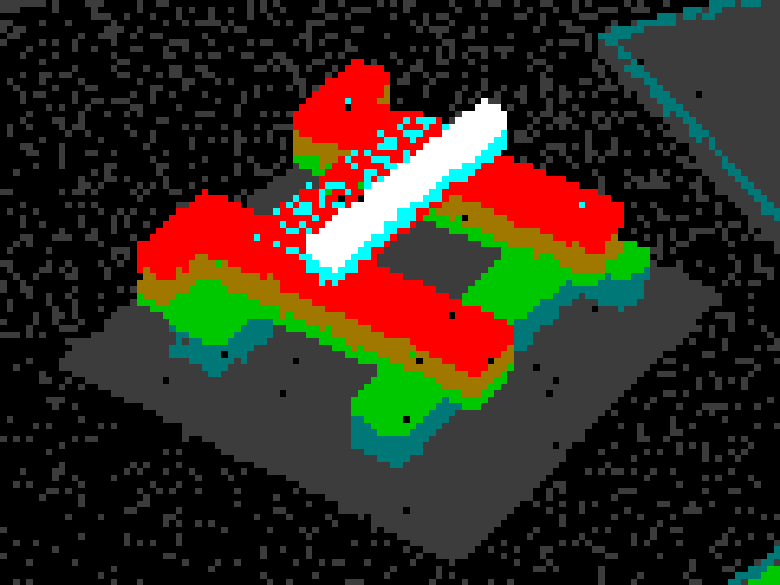

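The height map (top view) separates the layers:

| Part | Position in the crop | Foot | Hand |
|---|---|---|---|
| Upper far bar | (330,220) | left end, pointing up | right |
| Upper near bar | (400,390) | left end, pointing down | left |
| Lower right bar | (450,290) | top end, pointing right | right |
| Lower left bar | (260,350) | probably hidden under the upper far foot | left |

Next I'll measure all of these in numbers.

```bash
cat >> h.py <<'E'
def band(F,lo,hi,box):
    C=cloud(F);x0,y0,x1,y1=box;P=C[y0:y1,x0:x1].reshape(-1,3)*1000
    return P[(P[:,2]>lo)&(P[:,2]<hi)]
def rect(P):
    (c,s,a)=cv2.minAreaRect(P[:,:2].astype(np.float32))
    if s[0]<s[1]: s=(s[1],s[0]);a+=90
    return np.round(c,1),np.round(s,1),round((a+90)%180-90,2)
def comps(F,lo,hi,box,mn=15):
    C=cloud(F)*1000;x0,y0,x1,y1=box;C=C[y0:y1,x0:x1]
    m=((C[...,2]>lo)&(C[...,2]<hi)).astype(np.uint8)
    n,l=cv2.connectedComponents(m,connectivity=4)
    return [C[l==i] for i in range(1,n) if (l==i).sum()>=mn]
E
python3 - <<'E'
from h import *
f=pickle.load(open("top0.pkl","rb"));g=pickle.load(open("side0.pkl","rb"))
box=(240,170,350,270)
print("comb",rect(band(f,62,75,box)),np.median(band(f,62,75,box)[:,2]))
print("side comb",rect(band(g,66,75,(225,190,345,280))))
print("upper");[print(rect(p),len(p),p[:,2].mean()) for p in comps(f,48,57,box,40)]
print("lower");[print(rect(p),len(p),p[:,2].mean()) for p in comps(f,25,33,box,25)]
for nm,b in(("L",(100,180,205,280)),("R",(355,180,445,270)),("Cm",(255,110,335,175))):
    print(nm,"rim",rect(band(f,9,16,b)))
    for p in comps(f,21,34,b,40): print("  clamp",rect(p),p[:,2].mean())
    P=band(f,-1,8,b)
for nm,b in(("L",(155,150,245,210)),("R",(300,258,430,358)),("Cm",(310,183,385,235))):
    print(nm,"side rim",rect(band(g,10.5,16,b)))
    for p in comps(g,24.,34,b,40): print("  clamp",rect(p),p[:,2].mean())
E
```

```text
comb (array([485.4, -43.8]), array([96.6, 12.1]), 12.62) 67.5382770992448
side comb (array([487.5, -42.5]), array([98.3, 14.2]), 12.92)
upper
(array([528., -66.]), array([46. , 20.6]), -73.04) 180 51.794027770565975
(array([5.16e+02, 3.00e-01]), array([61.3, 39.4]), -77.5) 302 52.64613160288676
(array([457.8, -84.2]), array([51.5, 19.8]), -73.77) 208 51.66771971144009
(array([431.2, -23. ]), array([55.1, 37.9]), -72.72) 272 52.61591815694339
lower
(array([545.5, -65. ]), array([29.,  6.]), -70.57) 30 27.70113370065282
(array([525.3,   8.2]), array([18.7,  7.4]), -72.66) 29 27.838839793149
(array([494.4, -74.4]), array([49.6, 20.8]), 17.89) 177 27.897300280027867
(array([474.1,  -5.1]), array([49.3, 19.7]), 14.8) 181 27.951564284185626
(array([440.2, -89.1]), array([19.9, 17.8]), -74.14) 65 27.900219276914232
(array([421.5, -21.4]), array([15.4, 15.4]), -74.68) 47 28.615672688960185
L rim (array([465.3, 288.3]), array([166.2, 162.6]), 77.06)
  clamp (array([454.4, 240.1]), array([117.8,  39. ]), -13.48) 26.671709355678566
R rim (array([ 472.9, -283.2]), array([164.2, 162.3]), -89.12)
  clamp (array([ 471.6, -233. ]), array([117.6,  37.1]), -0.63) 26.735544518121106
Cm rim (array([671.2, -43.9]), array([135.5,  91.2]), 76.03)
L side rim (array([466.2, 286. ]), array([167.1, 163.3]), 77.57)
  clamp (array([455.9, 231.1]), array([121.3,  39.2]), -3.15) 28.57030222994046
R side rim (array([ 475.3, -282.8]), array([167.7, 166.2]), 0.85)
  clamp (array([ 474., -233.]), array([122.7,  38.7]), -0.33) 28.22425515090089
Cm side rim (array([653.3, -44. ]), array([184.1, 163.2]), 53.35)
```

```bash
python3 -m handwheel '[[1.3,-3.7,0,0.033],[1.3,-3.7,0,0.033],[1.3,-3.7,0,0.033],[1.3,-3.7,0,0.033],[1.3,-3.7,0,0.033],[1.3,-3.7,0,0.033],[1.3,-3.7,0,0.033],[1.3,-3.7,0,0.033],[1.3,-3.7,0,0.033],[1.3,-3.7,0,0.033],[1.3,-3.7,0,0.033],[1.3,-3.7,0,0.033],[1.3,-3.7,0,0.033],[1.3,-3.7,0,0.033],[1.3,-3.7,0,0.033],[1.3,-3.7,0,0.033],[1.3,-3.7,0,0.033],[1.3,-3.7,0,0.033],[0,0,0,0],[0,0,0,0]]' 0.5 20
```

```text
t: 2.1
eef_pos: [0.4835, -0.0398, 0.4041]
ee_rot: [-3.141, 0.001, 0.212]
force: [-0.1, 0.7, 0.5]
width: 0.0436
```

```bash
python3 -m handwheel '[[0.25,-0.34,-2.5,0.01],[0,0,-2.5,0],[0,0,-2.5,0],[0,0,-2.5,0],[0,0,-2,0],[0,0,-1,0],[0,0,0,0],[0,0,0,0]]' && python3 - <<'E'
from h import *
from station import arm
f=arm.grab_frame("top");crop(f,240,170,350,270,"pics/d1.png",5)
f=arm.grab_frame("side");crop(f,225,120,345,280,"pics/d2.png",4)
E
```

```text
t: 2.9
eef_pos: [0.4865, -0.0417, 0.2754]
ee_rot: [3.141, -0.001, 0.226]
force: [-0.3, -0.3, -0.0]
width: 0.0437
```

View pics/d2.png

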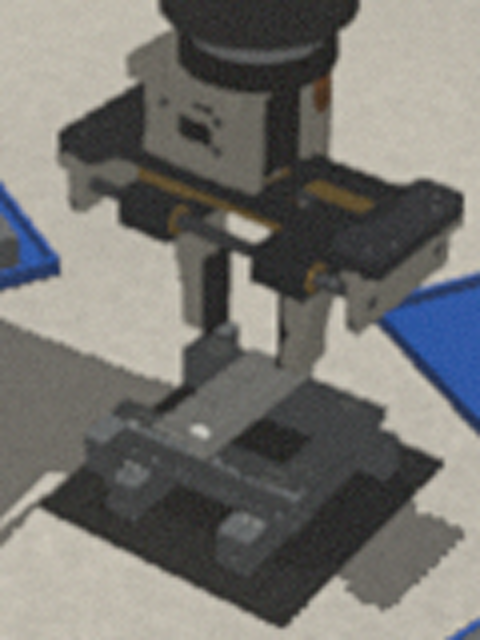

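View pics/d1.png

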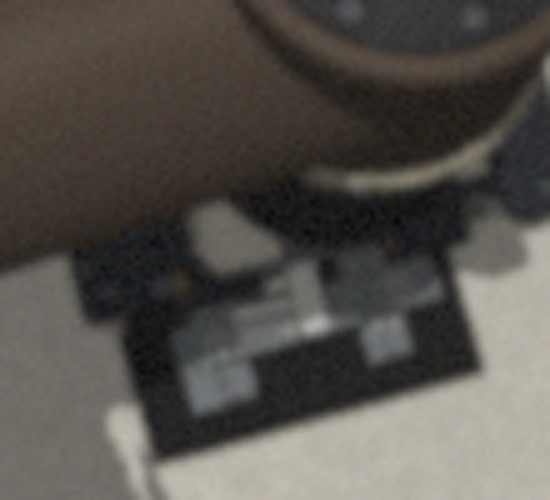

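The side view shows the fingers straddling the comb's rim (around 250,370), so I'll go down and close.

```bash
python3 -m handwheel '[[0,-0.1,-2,0],[0,0,-1.2,0],[0,0,-0.7,0],[0,0,0,0],[0,0,0,0]]' && python3 -m handwheel '[[0,0,0,0],[0,0,0,0],[0,0,0,0],[0,0,0,0],[0,0,0,0],[0,0,0,0]]' 1 15
```

```text
t: 3.5
eef_pos: [0.4865, -0.0432, 0.2363]
ee_rot: [3.141, -0.001, 0.225]
force: [-0.5, -0.3, 0.7]
width: 0.0437
t: 4.1
eef_pos: [0.4862, -0.0432, 0.2358]
ee_rot: [3.142, -0.0, 0.225]
force: [-0.4, 0.2, 2.1]
width: 0.0119
```

```bash
python3 -m handwheel '[[0,0,0.5,0],[0,0,1,0],[0,0,1.5,0],[0,0,2,0],[0.5,0,2,-0.04],[1.1,0,1,-0.1],[1.2,0,0,-0.13],[1.2,0,0,-0.13],[1.2,0,0,-0.13],[1.2,0,0,-0.13],[1.2,0,0,-0.13],[1.2,0,0,-0.13],[1.2,0,0,-0.13],[1.2,0,0,-0.13],[1.2,0,0,-0.13],[1.2,0,0,-0.13],[1.2,0,0,-0.13],[1.2,0,0,-0.13],[1.2,0,0,-0.12],[0.7,0.1,0,-0.1]]' && python3 -m handwheel '[[0,0,0,-0.1],[0,0,0,0],[0,0,0,0]]' && python3 - <<'E'
from h import *
from station import arm
f=arm.grab_frame("top");crop(f,220,60,400,270,"pics/e1.png",3)
f=arm.grab_frame("side");crop(f,225,90,425,280,"pics/e2.png",3)
E
```

```text
t: 6.1
eef_pos: [0.6658, -0.0424, 0.3164]
ee_rot: [-3.141, -0.0, -1.7]
force: [-0.4, -0.9, -1.8]
width: 0.0117
t: 6.4
eef_pos: [0.665, -0.0423, 0.3162]
ee_rot: [-3.141, 0.0, -1.792]
force: [0.1, 0.9, -0.6]
width: 0.0118
```

View pics/e2.png

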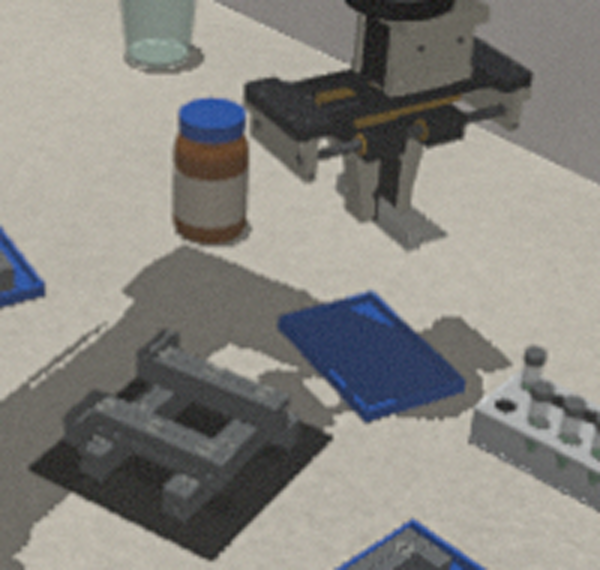

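The comb is held level above its tray (410,225 in the crop) and the rest of the pile hasn't moved. I'll lower it now.

```bash
python3 -m handwheel '[[0,0,-2,-0.02],[0,0,-3,0],[0,0,-3,0],[0,0,-2,0],[0,0,-1.2,0],[0,0,-0.8,0],[0,0,-0.4,0],[0,0,0,0],[0,0,0,0]]' && python3 -m handwheel '[[0,0,-0.15,0],[0,0,-0.1,0],[0,0,0,0],[0,0,0,0]]'
```

```text
t: 7.4
eef_pos: [0.6655, -0.0422, 0.1926]
ee_rot: [-3.14, 0.001, -1.814]
force: [0.2, 0.3, 0.0]
width: 0.0116
t: 7.8
eef_pos: [0.6651, -0.0423, 0.1893]
ee_rot: [-3.141, 0.0, -1.815]
force: [0.5, 0.3, -0.5]
width: 0.0119
```

```bash
python3 -m handwheel '[[0,0,-0.1,0],[0,0,-0.05,0],[0,0,-0.05,0],[0,0,0,0],[0,0,0,0]]'; python3 -m handwheel '[[0,0,-0.05,0],[0,0,0,0],[0,0,0,0]]'
```

```text
t: 8.3
eef_pos: [0.6652, -0.0423, 0.1871]
ee_rot: [3.142, -0.0, -1.815]
force: [0.1, -0.1, -0.4]
width: 0.0115
t: 8.6
eef_pos: [0.6652, -0.0423, 0.1868]
ee_rot: [-3.141, 0.0, -1.815]
force: [-0.8, 0.1, 1.5]
width: 0.0118
```

```bash
python3 -m handwheel '[[0,0,-0.05,0],[0,0,0,0],[0,0,0,0]]'; python3 - <<'E'
from h import *
from station import arm
f=arm.grab_frame("side")
print([ (round(np.median(p[:,2]),1),rect(p)) for p in [band(f,13.5,26,(300,170,390,235))]])
crop(f,305,130,395,240,"pics/e3.png",5)
E
```

```text
t: 8.9
eef_pos: [0.6652, -0.0423, 0.1868]
ee_rot: [-3.141, 0.0, -1.815]
force: [-2.9, 0.0, 5.3]
width: 0.0119
[(np.float64(18.3), (array([635.8, -58.5]), array([174.6, 153.2]), -32.85))]
```

View pics/e3.png

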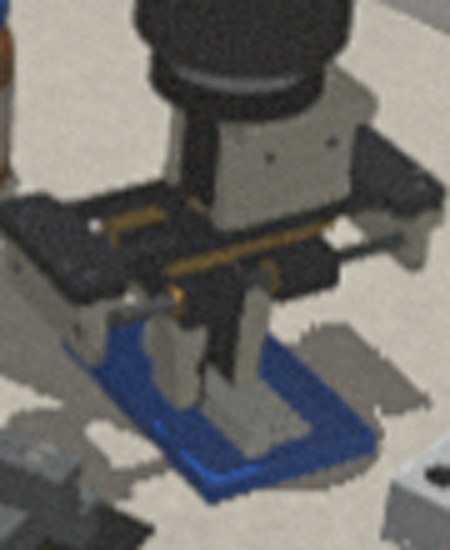

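The comb has touched down with 5 N, so I'll release it with a small opening and lift.

```bash
python3 -m handwheel '[[0,0,0,0],[0,0,0,0],[0,0,0,0],[0,0,0.3,0],[0,0,0.7,0],[0,0,1.5,0],[0,0,2.5,0],[0,0,4,0],[0,0,4,0],[0,0,0,0]]' 0.77
```

```text
t: 9.95
eef_pos: [0.6669, -0.0423, 0.3246]
ee_rot: [-3.13, 0.003, -1.814]
force: [0.7, 0.2, -0.6]
width: 0.0202
```

```bash
python3 - <<'E'
from h import *
f=pickle.load(open("top0.pkl","rb"));box=(240,170,350,270)
# per-upper-clamp: merge components
c=comps(f,48,57,box,40)
A=np.vstack(c[0:2]);B=np.vstack(c[2:4])
for n,P in(("A",A),("B",B)):
    r=rect(P);print(n,r)
    # bar axis frame: foot-free points fit
    th=np.radians(r[2]%180);x=np.array([np.cos(th),np.sin(th)]);y=np.array([-x[1],x[0]])
    print(n,"ux",np.percentile(P[:,:2]@x,[0,1,99,100]).round(1),)
E
```

```text
A (array([522.5, -29. ]), array([121.4,  39.4]), -77.5)
A ux [-202.1 -200.6  -82.2  -80.7]
B (array([440.8, -53.8]), array([119.8,  37.9]), -72.72)
B ux [-242.2 -241.3 -123.1 -122.5]
```

```bash
python3 -m handwheel '[[-2,-3,0,0.04],[-2,-3,0,0.04],[-2,-3,0,0.04],[-2,-3,0,0.04],[-2,-3,0,0.04],[-2,-3,0,0.04],[-2,-3,0,0.04],[-2,-3,0,0.04],[-2,-3,0,0.04],[-2,-3,0,0.04],[-2,-3,0,0.04],[0,0,0,0],[0,0,0,0]]' 0.4 && python3 - <<'E'
from h import *
from station import arm
for n in("top","side"):
    f=arm.grab_frame(n);pickle.dump(f,open(f"{n}1.pkl","wb"))
    cv2.imwrite(f"pics/{n}1.png",f["image"][:,:,::-1])
E
```

```text
t: 11.25
eef_pos: [0.4446, -0.373, 0.3172]
ee_rot: [-3.14, -0.001, -1.377]
force: [0.2, -0.1, 0.3]
width: 0.053
```

View pics/top1.png

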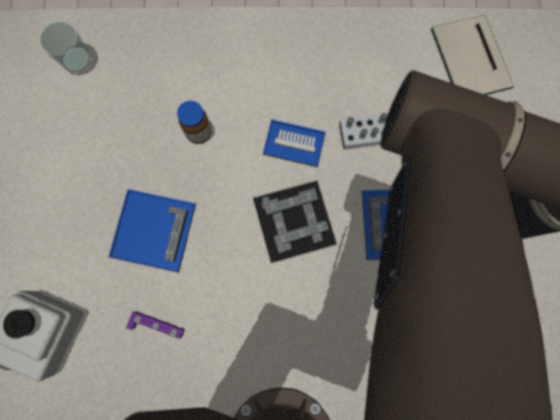

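The comb lies lengthwise in its tray at (295,140), with its teeth towards the far side, and the pile at (295,222) is fully visible.

```bash
cat >> h.py <<'E'
def clamp(P,hand,foot_guess_deg):
    # axis-aligned extents in the bounding-rect frame; returns bar centre and yaw (deg) toward the foot
    c,s,a=rect(P)
    if abs((a-foot_guess_deg+180)%360-180)>90:a+=180
    t=np.radians(a);x=np.array([np.cos(t),np.sin(t)]);y=np.array([-x[1],x[0]])
    # bar edge lines: refine with the side away from the foot (straight over 120 mm)
    sg=1 if hand=="L" else -1
    q=(P[:,:2]-c)@np.c_[x,y]
    bar=q[(q[:,0]<s[0]/2-22)]
    # mid line of the bar by bins
    bins=np.arange(-s[0]/2+4,s[0]/2-24,5);mx=[];my=[]
    for b in bins:
        k=bar[(bar[:,0]>=b)&(bar[:,0]<b+5)]
        if len(k)>6: mx.append(b+2.5);my.append((k[:,1].max()+k[:,1].min())/2)
    m,b0=np.polyfit(mx,my,1)
    yaw=a+np.degrees(np.arctan(m)); ctr=c+b0*y
    t=np.radians(yaw);x=np.array([np.cos(t),np.sin(t)])
    u=(P[:,:2]-ctr)@x; ctr=ctr+x*(u.max()+u.min())/2
    return ctr.round(1),round(yaw,1),"rect",c,s,"len",round(u.max()-u.min(),1),"z",P[:,2].mean().round(1)
E
python3 - <<'E'
from h import *
f=pickle.load(open("top1.pkl","rb"));g=pickle.load(open("side1.pkl","rb"))
box=(240,170,350,270);sb=(225,190,345,280)
for n,F,b,lo in(("top",f,box,48),("side",g,sb,51)):
    for p in comps(F,lo,58,b,100):
        c=p[:,0].mean(); print(n,len(p),clamp(p,"R" if c>480 else "L",104))
b=(255,110,335,175)
print("comb",rect(band(f,15,25,b)),"tray",rect(band(f,9,13.5,b)));
p=band(f,15,25,b);print(p[:,2].mean())
for p in comps(f,25,33,box,15): print("low",rect(p))
E
```

```text
top 521 (array([517. , -30.4]), np.float64(106.5), 'rect', array([525.4, -27.8]), array([119.4,  38.1]), 'len', np.float64(119.3), 'z', np.float64(51.8))
top 540 (array([448.3, -51.6]), np.float64(106.0), 'rect', array([440.2, -54. ]), array([119.7,  37.7]), 'len', np.float64(119.4), 'z', np.float64(51.9))
side 380 (array([519.2, -28.8]), np.float64(105.7), 'rect', array([526.5, -26.8]), array([122.7,  40.6]), 'len', np.float64(122.7), 'z', np.float64(53.9))
side 442 (array([450.6, -50.5]), np.float64(106.2), 'rect', array([443.5, -52.5]), array([122.1,  40.6]), 'len', np.float64(121.8), 'z', np.float64(53.7))
comb (array([659.8, -46.1]), array([111.2,  95. ]), -35.22) tray (array([671.5, -43.9]), array([135.6,  91.2]), 75.96)
18.416897955962444
low (array([546.6, -68.5]), array([36.7,  5.4]), -74.55)
low (array([525.2,   8. ]), array([18.9,  7.6]), -71.14)
low (array([494.2, -73.9]), array([50.2, 20.3]), 16.16)
low (array([474.1,  -5.2]), array([49.4, 19.8]), 14.58)
low (array([440.5, -89.5]), array([19.6, 18. ]), -75.01)
low (array([421.4, -21.7]), array([15.8, 15.1]), 18.47)
```

```bash
python3 -m handwheel '[[0.72,3.47,0,0.009],[0.72,3.47,0,0.009],[0.72,3.47,0,0.009],[0.72,3.47,0,0.009],[0.72,3.47,0,0.009],[0.72,3.47,0,0.009],[0.72,3.47,0,0.009],[0.72,3.47,0,0.009],[0.72,3.47,0,0.009],[0.72,3.47,0,0.009],[0,0,-2,0],[0,0,-2.5,0],[0,0,-1.5,0],[0,0,0,0],[0,0,0,0]]' && python3 - <<'E'
from h import *
from station import arm
f=arm.grab_frame("side");crop(f,215,120,345,280,"pics/g1.png",4)
E
```

```text
t: 12.85
eef_pos: [0.5175, -0.0245, 0.2566]
ee_rot: [-3.142, -0.0, -1.283]
force: [-0.2, 0.4, 0.0]
width: 0.0524
```

View pics/g1.png

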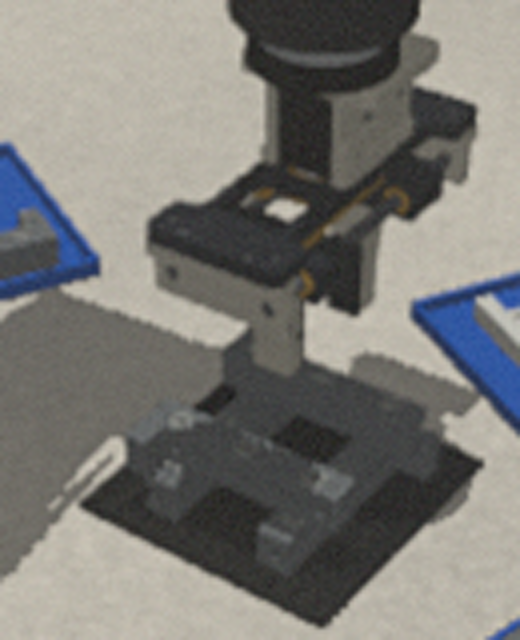

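The fingers straddle the upper far clamp, with the near finger at (275,360). I'll go down and grip.

```bash
python3 -m handwheel '[[0,0,-1.8,0],[0,0,-1.2,0],[0,0,-0.75,0],[0,0,0,0],[0,0,0,0]]' && python3 -m handwheel '[[0,0,0,0],[0,0,0,0],[0,0,0,0],[0,0,0,0],[0,0,0,0],[0,0,0,0]]' 1 25
```

```text
t: 13.4
eef_pos: [0.5174, -0.0253, 0.2189]
ee_rot: [-3.141, -0.0, -1.285]
force: [-0.8, -0.0, 0.3]
width: 0.053
t: 14.0
eef_pos: [0.5172, -0.0253, 0.2188]
ee_rot: [-3.141, -0.0, -1.285]
force: [-0.7, 0.8, 2.1]
width: 0.0196
```

```bash
python3 - <<'E'
from h import *
f=pickle.load(open("top0.pkl","rb"));g=pickle.load(open("side0.pkl","rb"))
for F,b,h,gs,lo in((f,(355,180,445,270),"R",0,21),(g,(300,258,430,358),"R",0,24.5),(f,(100,180,205,280),"L",-13,21),(g,(155,150,245,210),"L",-13,24.5)):
    p=max(comps(F,lo,34,b,40),key=len);print(h,clamp(p,h,gs))
E
python3 -m handwheel '[[0,0,0.5,0],[0,0,0.8,0],[0,0,1.2,0],[0,0,1.5,0],[0,0,2,0],[0,0,2,0],[0,0,0,0]]'
```

```text
R (array([ 471.8, -225.8]), np.float64(1.1), 'rect', array([ 471.6, -233. ]), array([117.6,  37.1]), 'len', np.float64(117.4), 'z', np.float64(26.7))
R (array([ 473.7, -225.3]), np.float64(0.8), 'rect', array([ 474., -233.]), array([122.7,  38.7]), 'len', np.float64(122.2), 'z', np.float64(28.3))
L (array([452.3, 231.4]), np.float64(-13.1), 'rect', array([454.4, 240.1]), array([117.8,  39. ]), 'len', np.float64(118.0), 'z', np.float64(26.7))
L (array([454.2, 231.3]), np.float64(-12.7), 'rect', array([455.9, 231.1]), array([121.3,  39.2]), 'len', np.float64(118.0), 'z', np.float64(28.7))
t: 14.7
eef_pos: [0.5181, -0.0251, 0.3024]
ee_rot: [-3.136, -0.001, -1.284]
force: [0.3, 0.3, -1.6]
width: 0.0199
```

```bash
python3 -m handwheel '[[-0.27,-1.67,0,-0.123],[-0.27,-1.67,0,-0.123],[-0.27,-1.67,0,-0.123],[-0.27,-1.67,0,-0.123],[-0.27,-1.67,0,-0.123],[-0.27,-1.67,0,-0.123],[-0.27,-1.67,0,-0.123],[-0.27,-1.67,0,-0.123],[-0.27,-1.67,0,-0.123],[-0.27,-1.67,0,-0.123],[-0.27,-1.67,0,-0.123],[-0.27,-1.67,0,-0.123],[-0.27,-1.67,0,-0.123],[-0.27,-1.67,0,-0.123],[-0.27,-1.67,0,-0.123],[0,0,0,0],[0,0,0,0]]' && python3 -m handwheel '[[0,0,-2,0],[0,0,-2,0],[0,0,-1.5,0],[0,0,-1,0],[0,0,0,0],[0,0,0,0]]'&& python3 - <<'E'
from h import *
from station import arm
f=arm.grab_frame("side");crop(f,290,210,440,370,"pics/g2.png",4)
E
```

```text
t: 16.4
eef_pos: [0.4764, -0.2759, 0.2986]
ee_rot: [3.141, -0.0, -3.129]
force: [0.3, 0.2, -0.7]
width: 0.0199
t: 17.0
eef_pos: [0.477, -0.2755, 0.2341]
ee_rot: [-3.141, 0.0, -3.128]
force: [-0.1, -0.2, -0.3]
width: 0.0196
```

View pics/g2.png

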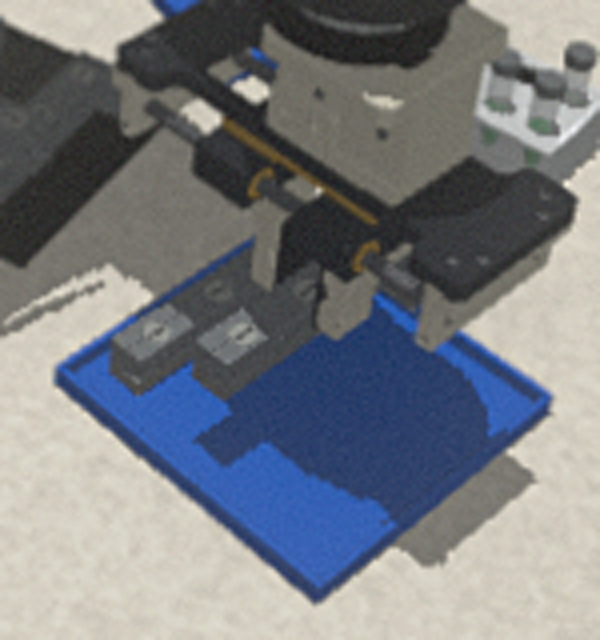

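The clamp is parallel to the fixed one and clear of it, so I'll lower it gently.

```bash
python3 -m handwheel '[[0,0,-1.5,0],[0,0,-1.2,0],[0,0,-0.7,0],[0,0,-0.4,0],[0,0,0,0],[0,0,0,0]]' && python3 -m handwheel '[[0,0,-0.1,0],[0,0,-0.07,0],[0,0,0,0],[0,0,0,0]]'&& python3 -m handwheel '[[0,0,-0.05,0],[0,0,0,0],[0,0,0,0]]'
```

```text
t: 17.65
eef_pos: [0.4768, -0.2758, 0.1959]
ee_rot: [-3.141, 0.0, -3.13]
force: [0.4, -0.0, -1.0]
width: 0.019
t: 18.05
eef_pos: [0.4767, -0.2758, 0.1941]
ee_rot: [-3.142, 0.0, -3.13]
force: [-0.7, -0.2, -1.1]
width: 0.0194
t: 18.35
eef_pos: [0.4766, -0.2758, 0.1938]
ee_rot: [-3.141, 0.0, -3.13]
force: [-1.1, 0.2, 4.8]
width: 0.0194
```

```bash
python3 -m handwheel '[[0,0,0,0],[0,0,0,0],[0,0,0,0],[0,0,0.3,0],[0,0,0.7,0],[0,0,1.5,0],[0,0,2.5,0],[0,0,3,0],[0,0,2,0],[0,0,0,0]]' 0.68 && python3 - <<'E'
from h import *
from station import arm
f=arm.grab_frame("side");cv2.imwrite("pics/g3.png",f["image"][:,:,::-1])
E
```

```text
t: 19.35
eef_pos: [0.4776, -0.2761, 0.2973]
ee_rot: [-3.14, 0.006, -3.129]
force: [1.2, 0.8, -0.2]
width: 0.0283
```

View pics/g3.png

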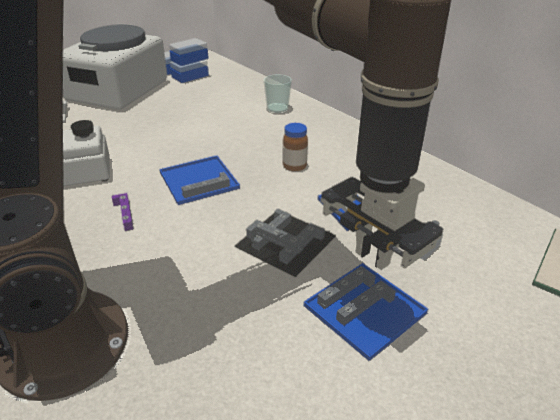

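```bash
python3 -m handwheel '[[-0.195,1.526,0,0.123],[-0.195,1.526,0,0.123],[-0.195,1.526,0,0.123],[-0.195,1.526,0,0.123],[-0.195,1.526,0,0.123],[-0.195,1.526,0,0.123],[-0.195,1.526,0,0.123],[-0.195,1.526,0,0.123],[-0.195,1.526,0,0.123],[-0.195,1.526,0,0.123],[-0.195,1.526,0,0.123],[-0.195,1.526,0,0.123],[-0.195,1.526,0,0.123],[-0.195,1.526,0,0.123],[-0.195,1.526,0,0.123],[0,0,-2,0],[0,0,-2,0],[0,0,0,0],[0,0,0,0]]' 0.4 && python3 - <<'E'
from h import *
from station import arm
f=arm.grab_frame("side");crop(f,215,120,345,280,"pics/i1.png",4)
E
```

```text
t: 21.3
eef_pos: [0.4473, -0.047, 0.2533]
ee_rot: [3.14, -0.0, -1.285]
force: [0.2, -0.6, 1.0]
width: 0.0526
```

View pics/i1.png

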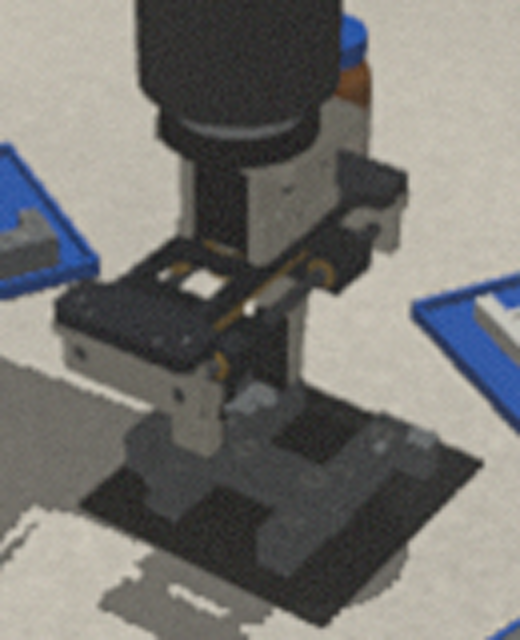

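The fingers straddle the near upper clamp, at (200,430) and (290,350). I'll go down and grip.

```bash
python3 -m handwheel '[[0.1,0,-1.6,0],[0,0,-1.1,0],[0,0,-0.7,0],[0,0,0,0],[0,0,0,0]]' && python3 -m handwheel '[[0,0,0,0],[0,0,0,0],[0,0,0,0],[0,0,0,0],[0,0,0,0],[0,0,0,0]]' 1 25 && python3 -m handwheel '[[0,0,0.5,0],[0,0,0.8,0],[0,0,1.2,0],[0,0,1.5,0],[0,0,2,0],[0,0,2,0],[0,0,0,0]]'
```

```text
t: 21.85
eef_pos: [0.4487, -0.0469, 0.22]
ee_rot: [-3.141, -0.0, -1.285]
force: [-0.2, 0.0, -0.5]
width: 0.0528
t: 22.45
eef_pos: [0.4485, -0.0468, 0.2196]
ee_rot: [-3.141, -0.0, -1.285]
force: [-0.8, 0.7, 1.8]
width: 0.0198
t: 23.15
eef_pos: [0.4492, -0.0467, 0.3025]
ee_rot: [-3.136, -0.0, -1.284]
force: [0.2, -0.3, -1.0]
width: 0.0194
```

```bash
python3 -m handwheel '[[0.122,2.04,0,-0.13],[0.122,2.04,0,-0.13],[0.122,2.04,0,-0.13],[0.122,2.04,0,-0.13],[0.122,2.04,0,-0.13],[0.122,2.04,0,-0.13],[0.122,2.04,0,-0.13],[0.122,2.04,0,-0.13],[0.122,2.04,0,-0.13],[0.122,2.04,0,-0.13],[0.122,2.04,0,-0.13],[0.122,2.04,0,-0.13],[0.122,2.04,0,-0.13],[0.122,2.04,0,-0.13],[0.122,2.04,0,-0.13],[0.122,2.04,0,-0.13],[0,0,0,0],[0,0,0,0]]' && python3 -m handwheel '[[0,0,-2,0],[0,0,-2,0],[0,0,-1.5,0],[0,0,-1,0],[0,0,0,0],[0,0,0,0]]'&& python3 - <<'E'
from h import *
from station import arm
f=arm.grab_frame("side");crop(f,140,80,260,220,"pics/i2.png",4)
E
```

```text
t: 24.95
eef_pos: [0.4676, 0.2796, 0.2989]
ee_rot: [-3.141, -0.001, 2.92]
force: [0.3, -0.9, -1.5]
width: 0.0196
t: 25.55
eef_pos: [0.4681, 0.2793, 0.2348]
ee_rot: [-3.142, 0.0, 2.919]
force: [0.5, -0.3, -0.3]
width: 0.0194
```

View pics/i2.png

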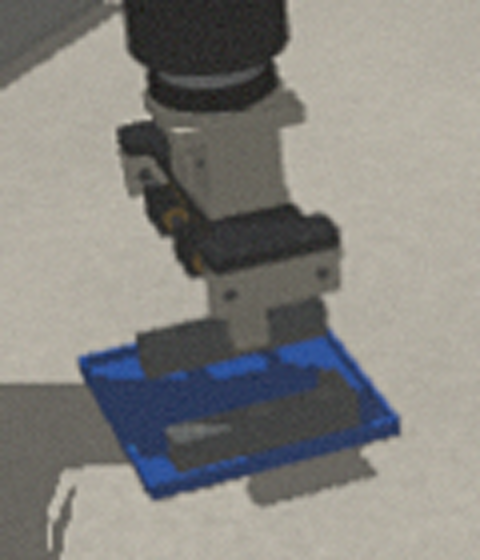

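The clamp is level and parallel above the tray. I'll lower it.

```bash
python3 -m handwheel '[[0,0,-1.5,0],[0,0,-1.2,0],[0,0,-0.7,0],[0,0,-0.4,0],[0,0,0,0],[0,0,0,0]]' && python3 -m handwheel '[[0,0,-0.1,0],[0,0,-0.05,0],[0,0,0,0],[0,0,0,0]]'&& python3 -m handwheel '[[0,0,-0.05,0],[0,0,0,0],[0,0,0,0]]'
```

```text
t: 26.2
eef_pos: [0.468, 0.2797, 0.1967]
ee_rot: [3.142, 0.0, 2.919]
force: [-0.4, -0.8, -1.5]
width: 0.0201
t: 26.6
eef_pos: [0.4679, 0.2795, 0.1951]
ee_rot: [3.141, 0.0, 2.918]
force: [0.1, 0.4, -0.9]
width: 0.0198
t: 26.9
eef_pos: [0.4679, 0.2796, 0.1946]
ee_rot: [3.141, 0.0, 2.918]
force: [-1.6, -0.2, 1.9]
width: 0.0198
```

```bash
python3 -m handwheel '[[0,0,-0.03,0],[0,0,0,0],[0,0,0,0]]'; python3 -m handwheel '[[0,0,0,0],[0,0,0,0],[0,0,0,0],[0,0,0.3,0],[0,0,0.7,0],[0,0,1.5,0],[0,0,2.5,0],[0,0,3,0],[0,0,2,0],[0,0,0,0]]' 0.68 && python3 - <<'E'
from h import *
from station import arm
for n in("top","side"):
    f=arm.grab_frame(n);pickle.dump(f,open(f"{n}2.pkl","wb"))
    cv2.imwrite(f"pics/{n}2.png",f["image"][:,:,::-1])
    b=(240,170,350,270) if n=="top" else (225,190,345,280)
    for p in comps(f,26.5 if n=="side" else 25,36,b,100): print(n,len(p),clamp(p,"L" if p[:,1].mean()>-45 else "R",15))
E
```

```text
t: 27.2
eef_pos: [0.4679, 0.2796, 0.1946]
ee_rot: [3.141, 0.0, 2.919]
force: [-1.9, -0.7, 5.2]
width: 0.0199
t: 28.2
eef_pos: [0.4686, 0.2802, 0.298]
ee_rot: [3.136, 0.003, 2.919]
force: [0.1, 0.2, -0.3]
width: 0.0283
top 476 (array([489.4, -75.5]), np.float64(15.5), 'rect', array([491.6, -83.5]), array([119.7,  37.2]), 'len', np.float64(119.7), 'z', np.float64(28.0))
top 477 (array([471.1,  -5.9]), np.float64(14.8), 'rect', array([469.7,   0.6]), array([120.5,  37.1]), 'len', np.float64(120.1), 'z', np.float64(27.9))
side 381 (array([474.1,  -4.9]), np.float64(14.9), 'rect', array([472.1,   2.7]), array([122.4,  38.8]), 'len', np.float64(121.7), 'z', np.float64(29.6))
side 422 (array([492.8, -74.3]), np.float64(15.8), 'rect', array([495. , -82.3]), array([125.1,  40. ]), 'len', np.float64(125.2), 'z', np.float64(29.7))
```

View pics/top2.png

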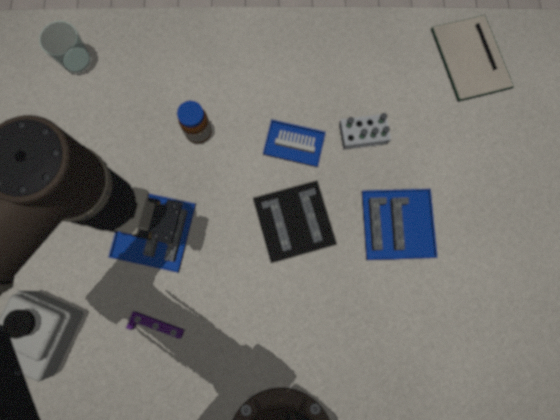

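View pics/side2.png

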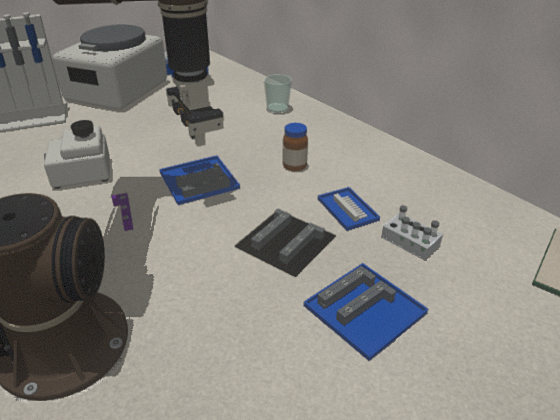

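Four clamps are accounted for. In the top view, left_lower is at (277,222) with its foot to the left, right_lower is at (312,215) with its foot to the right, and the comb and two clamps are already placed. left_lower is next.

```bash
python3 -m handwheel '[[0.08,-2.84,0,0.048],[0.08,-2.84,0,0.048],[0.08,-2.84,0,0.048],[0.08,-2.84,0,0.048],[0.08,-2.84,0,0.048],[0.08,-2.84,0,0.048],[0.08,-2.84,0,0.048],[0.08,-2.84,0,0.048],[0.08,-2.84,0,0.048],[0.08,-2.84,0,0.048],[0,0,-2,0],[0,0,-2.5,0],[0,0,-2,0],[0,0,0,0],[0,0,0,0]]' 0.4 && python3 - <<'E'
from h import *
from station import arm
f=arm.grab_frame("side");crop(f,215,120,345,280,"pics/j1.png",4)
E
```

```text
t: 29.8
eef_pos: [0.4758, -0.0045, 0.2288]
ee_rot: [-3.141, -0.002, -2.885]
force: [0.5, 0.1, 1.2]
width: 0.053
```

View pics/j1.png

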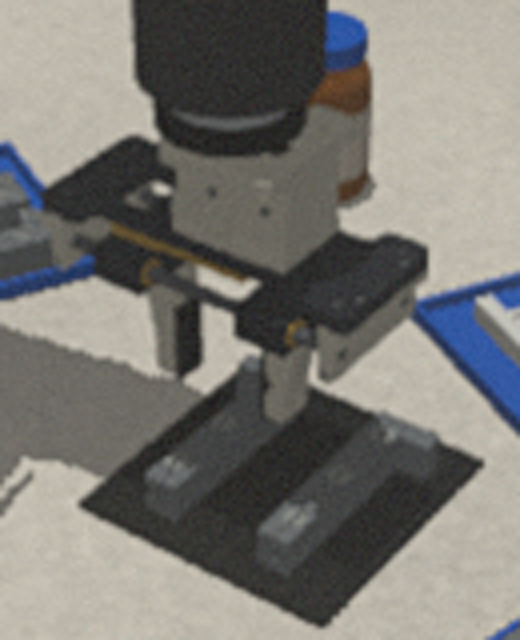

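The fingers straddle left_lower mid-bar. I'll go down and grip.

```bash
python3 -m handwheel '[[0,0,-1.6,0],[0,0,-1.1,0],[0,0,-0.6,0],[0,0,0,0],[0,0,0,0]]' && python3 -m handwheel '[[0,0,0,0],[0,0,0,0],[0,0,0,0],[0,0,0,0],[0,0,0,0],[0,0,0,0]]' 1 25 && python3 -m handwheel '[[0,0,0.5,0],[0,0,0.8,0],[0,0,1.2,0],[0,0,1.5,0],[0,0,2,0],[0,0,2,0],[0,0,0,0],[0,0,0,0]]'
```

```text
t: 30.35
eef_pos: [0.4761, -0.0044, 0.1964]
ee_rot: [-3.141, 0.0, -2.885]
force: [0.2, -0.1, 0.1]
width: 0.0523
t: 30.95
eef_pos: [0.4759, -0.0045, 0.1963]
ee_rot: [-3.142, 0.0, -2.885]
force: [-0.4, 0.4, 1.0]
width: 0.0196
t: 31.75
eef_pos: [0.4758, -0.0045, 0.2768]
ee_rot: [3.141, 0.002, -2.885]
force: [0.3, 0.3, -1.6]
width: 0.0197
```

```bash
python3 - <<'E'
from h import *
from station import arm
f=arm.grab_frame("side")
for p in comps(f,24.5,34,(155,150,245,210),40): print(len(p),clamp(p,"L",-13))
E
python3 -m handwheel '[[0.034,2.79,0,-0.04],[0.034,2.79,0,-0.04],[0.034,2.79,0,-0.04],[0.034,2.79,0,-0.04],[0.034,2.79,0,-0.04],[0.034,2.79,0,-0.04],[0.034,2.79,0,-0.04],[0.034,2.79,0,-0.04],[0.034,2.79,0,-0.04],[0.034,2.79,0,-0.04],[0.034,2.79,0,-0.04],[0.034,2.79,0,-0.04],[0,0,0,0],[0,0,0,0]]' && python3 -m handwheel '[[0,0,-2,0],[0,0,-1.5,0],[0,0,-1,0],[0,0,0,0],[0,0,0,0]]'&& python3 - <<'E'
from h import *
from station import arm
f=arm.grab_frame("side");crop(f,140,80,260,220,"pics/j2.png",4)
E
```

```text
239 (array([464.6, 277.8]), np.float64(-12.6), 'rect', array([466.1, 285.2]), array([118.3,  41.5]), 'len', np.float64(118.0), 'z', np.float64(27.8))
296 (array([454.6, 231.2]), np.float64(-12.1), 'rect', array([456.6, 232.7]), array([122.7,  40.1]), 'len', np.float64(117.7), 'z', np.float64(28.6))
t: 33.2
eef_pos: [0.4796, 0.3305, 0.2748]
ee_rot: [-3.139, -0.001, 2.92]
force: [-0.1, -0.2, -0.5]
width: 0.0195
t: 33.7
eef_pos: [0.4802, 0.33, 0.2313]
ee_rot: [-3.141, 0.0, 2.918]
force: [1.3, -0.1, -1.1]
width: 0.0197
```

View pics/j2.png

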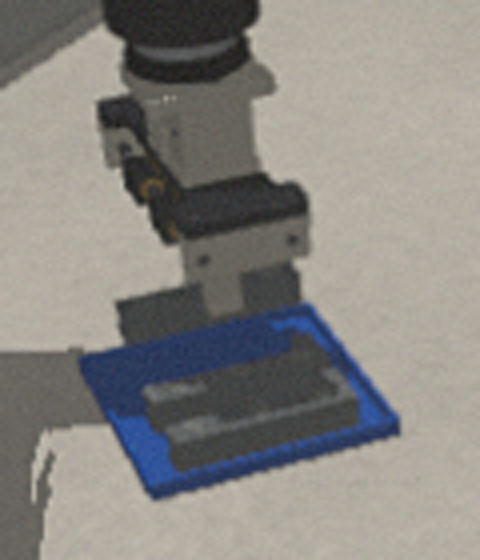

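The first clamp (160,400) sits parallel to the fixed one, and the second hangs over the free floor. I'll lower it.

```bash
python3 -m handwheel '[[0,0,-1.3,0],[0,0,-1,0],[0,0,-0.6,0],[0,0,-0.4,0],[0,0,0,0],[0,0,0,0]]' && python3 -m handwheel '[[0,0,-0.1,0],[0,0,-0.05,0],[0,0,0,0],[0,0,0,0]]'&& python3 -m handwheel '[[0,0,-0.05,0],[0,0,0,0],[0,0,0,0]]'
```

```text
t: 34.35
eef_pos: [0.48, 0.3304, 0.1981]
ee_rot: [-3.141, 0.0, 2.919]
force: [0.2, -0.0, 0.2]
width: 0.0197
t: 34.75
eef_pos: [0.48, 0.3303, 0.1968]
ee_rot: [3.141, 0.0, 2.918]
force: [0.2, -0.4, -1.0]
width: 0.02
t: 35.05
eef_pos: [0.48, 0.3303, 0.1962]
ee_rot: [3.142, -0.0, 2.918]
force: [-0.7, 0.1, 0.4]
width: 0.0196
```

```bash
python3 -m handwheel '[[0,0,-0.06,0],[0,0,0,0],[0,0,0,0]]';python3 -m handwheel '[[0,0,-0.04,0],[0,0,0,0],[0,0,0,0]]'
```

```text
t: 35.35
eef_pos: [0.48, 0.3303, 0.1955]
ee_rot: [-3.142, -0.0, 2.918]
force: [0.4, 0.9, 0.0]
width: 0.0197
t: 35.65
eef_pos: [0.48, 0.3304, 0.1953]
ee_rot: [3.141, 0.0, 2.918]
force: [-0.4, -0.1, 1.3]
width: 0.02
```

```bash
python3 -m handwheel '[[0,0,-0.04,0],[0,0,0,0],[0,0,0,0]]'
```

```text
t: 35.95
eef_pos: [0.48, 0.3303, 0.1953]
ee_rot: [3.141, 0.0, 2.919]
force: [-2.2, -0.4, 5.2]
width: 0.0196
```

```bash
python3 -m handwheel '[[0,0,0,0],[0,0,0,0],[0,0,0,0],[0,0,0.3,0],[0,0,0.7,0],[0,0,1.5,0],[0,0,2.5,0],[0,0,3,0],[0,0,1,0],[0,0,0,0]]' 0.68 && python3 -m handwheel '[[0.124,-3.37,0,0.041],[0.124,-3.37,0,0.041],[0.124,-3.37,0,0.041],[0.124,-3.37,0,0.041],[0.124,-3.37,0,0.041],[0.124,-3.37,0,0.041],[0.124,-3.37,0,0.041],[0.124,-3.37,0,0.041],[0.124,-3.37,0,0.041],[0.124,-3.37,0,0.041],[0.124,-3.37,0,0.041],[0.124,-3.37,0,0.041],[0,0,-2,0],[0,0,-2.5,0],[0,0,-1,0],[0,0,0,0],[0,0,0,0]]' 0.4 && python3 - <<'E'
from h import *
from station import arm
f=arm.grab_frame("side");crop(f,150,120,350,280,"pics/k1.png",4)
E
```

```text
t: 36.95
eef_pos: [0.4803, 0.3307, 0.2871]
ee_rot: [3.138, 0.002, 2.919]
force: [-0.5, 0.1, -1.4]
width: 0.028
t: 38.65
eef_pos: [0.495, -0.0738, 0.2299]
ee_rot: [-3.141, -0.001, -2.872]
force: [-0.2, 0.3, 0.1]
width: 0.0524
```

View pics/k1.png

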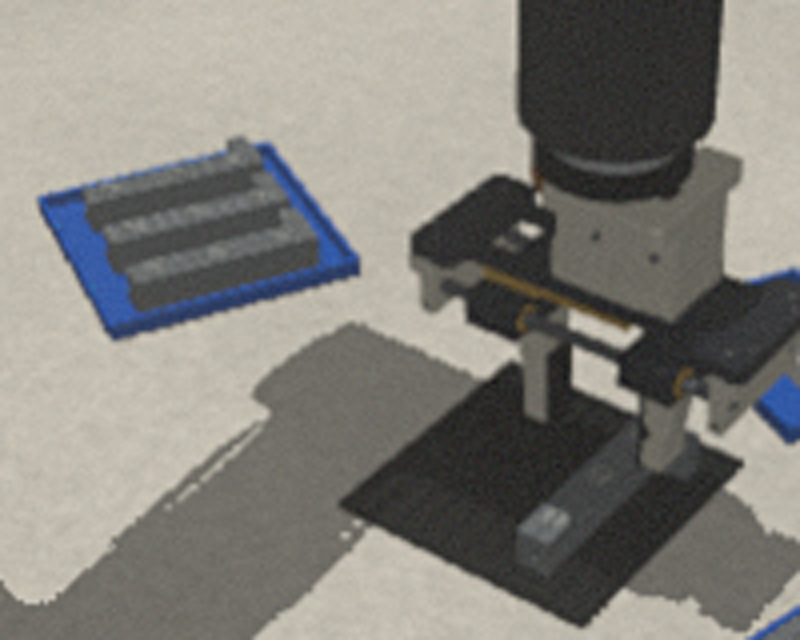

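All three left clamps lie parallel (top left), and the fingers straddle right_lower.

```bash
python3 -m handwheel '[[0,0,-1.6,0],[0,0,-1.1,0],[0,0,-0.7,0],[0,0,0,0],[0,0,0,0]]' && python3 -m handwheel '[[0,0,0,0],[0,0,0,0],[0,0,0,0],[0,0,0,0],[0,0,0,0],[0,0,0,0]]' 1 25 && python3 -m handwheel '[[0,0,0.5,0],[0,0,0.8,0],[0,0,1.2,0],[0,0,1.5,0],[0,0,2,0],[0,0,2,0],[0,0,0,0],[0,0,0,0]]'
```

```text
t: 39.2
eef_pos: [0.495, -0.074, 0.196]
ee_rot: [-3.141, -0.0, -2.873]
force: [0.3, 0.3, -0.3]
width: 0.0533
t: 39.8
eef_pos: [0.4949, -0.074, 0.1959]
ee_rot: [-3.142, 0.0, -2.873]
force: [-0.3, -0.1, 1.2]
width: 0.0202
t: 40.6
eef_pos: [0.4948, -0.0741, 0.2765]
ee_rot: [3.141, 0.002, -2.873]
force: [0.5, -0.7, -0.3]
width: 0.0193
```

```bash
python3 -m handwheel '[[-0.16,-2.53,0,-0.0255],[-0.16,-2.53,0,-0.0255],[-0.16,-2.53,0,-0.0255],[-0.16,-2.53,0,-0.0255],[-0.16,-2.53,0,-0.0255],[-0.16,-2.53,0,-0.0255],[-0.16,-2.53,0,-0.0255],[-0.16,-2.53,0,-0.0255],[-0.16,-2.53,0,-0.0255],[-0.16,-2.53,0,-0.0255],[0,0,0,0],[0,0,0,0]]' && python3 -m handwheel '[[0,0,-2,0],[0,0,-1.5,0],[0,0,-1,0],[0,0,0,0],[0,0,0,0]]'&& python3 - <<'E'
from h import *
from station import arm
f=arm.grab_frame("side");crop(f,290,210,440,370,"pics/k2.png",4)
for p in comps(f,24.5,34,(300,258,430,358),100): print(len(p),clamp(p,"R",0))
E
```

```text
t: 41.8
eef_pos: [0.4782, -0.3273, 0.2746]
ee_rot: [3.141, -0.002, -3.129]
force: [-0.6, -0.4, -1.0]
width: 0.0199
t: 42.3
eef_pos: [0.4791, -0.3267, 0.2309]
ee_rot: [-3.141, -0.0, -3.127]
force: [-0.2, 1.2, -0.4]
width: 0.0194
506 (array([ 468.9, -225.2]), np.float64(0.9), 'rect', array([ 469.6, -225.5]), array([115.6,  37.8]), 'len', np.float64(114.4), 'z', np.float64(28.2))
455 (array([ 464.9, -277.1]), np.float64(0.6), 'rect', array([ 464.9, -277.1]), array([106.5,  21.4]), 'len', np.float64(106.4), 'z', np.float64(27.9))
```

View pics/k2.png

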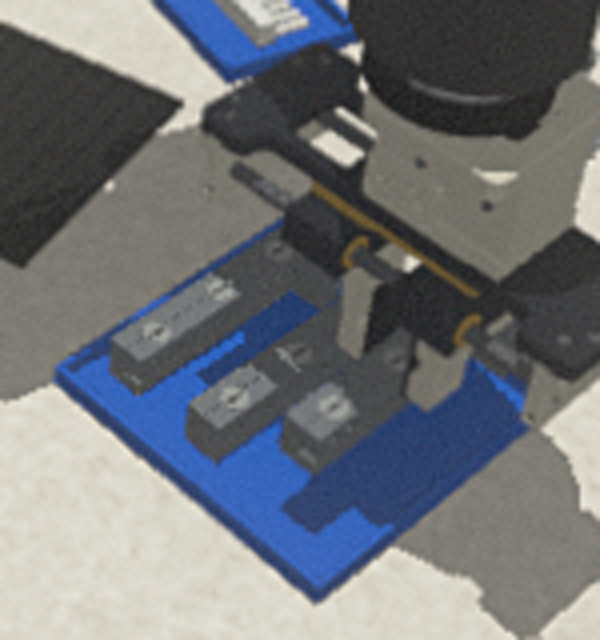

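It hangs clear of the neighbouring clamp and parallel to it. I'll lower it.

```bash
python3 -m handwheel '[[0,0,-1.3,0],[0,0,-1,0],[0,0,-0.6,0],[0,0,-0.4,0],[0,0,0,0],[0,0,0,0]]' && python3 -m handwheel '[[0,0,-0.1,0],[0,0,-0.07,0],[0,0,0,0],[0,0,0,0]]'&& python3 -m handwheel '[[0,0,-0.06,0],[0,0,0,0],[0,0,0,0]]' && python3 -m handwheel '[[0,0,-0.04,0],[0,0,0,0],[0,0,0,0]]'
```

```text
t: 42.95
eef_pos: [0.4789, -0.3272, 0.1977]
ee_rot: [-3.142, -0.0, -3.128]
force: [0.4, 0.9, -0.9]
width: 0.0199
t: 43.35
eef_pos: [0.4789, -0.3271, 0.1962]
ee_rot: [-3.142, 0.0, -3.128]
force: [-0.4, 0.7, -0.9]
width: 0.0196
t: 43.65
eef_pos: [0.4789, -0.3271, 0.1955]
ee_rot: [3.142, -0.0, -3.128]
force: [-0.6, 0.1, -0.4]
width: 0.0198
t: 43.95
eef_pos: [0.4789, -0.3271, 0.195]
ee_rot: [3.142, -0.0, -3.128]
force: [0.6, -0.4, -0.3]
width: 0.0197
```

```bash
python3 -m handwheel '[[0,0,-0.04,0],[0,0,0,0],[0,0,0,0]]' && python3 -m handwheel '[[0,0,-0.03,0],[0,0,0,0],[0,0,0,0]]'
```

```text
t: 44.25
eef_pos: [0.4789, -0.3271, 0.1949]
ee_rot: [-3.141, 0.0, -3.128]
force: [-1.0, 0.6, 4.7]
width: 0.0198
t: 44.55
eef_pos: [0.4788, -0.3271, 0.1949]
ee_rot: [-3.141, 0.0, -3.128]
force: [-2.3, 1.6, 6.4]
width: 0.0197
```

```bash
python3 -m handwheel '[[0,0,0,0],[0,0,0,0],[0,0,0,0],[0,0,0.3,0],[0,0,0.7,0],[0,0,1.5,0],[0,0,2.5,0],[0,0,3,0],[0,0,3,0],[0,0,0,0]]' 0.68 && python3 -m handwheel '[[-1.8,-3.2,0,0],[-1.8,-3.2,0,0],[-1.8,-3.2,0,0],[-1.8,-3.2,0,0],[-1.8,-3.2,0,0],[-1.8,-3.2,0,0],[-1.8,-3.2,0,0],[-1.8,-3.2,0,0],[-1.8,-3.2,0,0],[-1.8,-3.2,0,0],[0,0,0,0],[0,0,0,0]]' && python3 - <<'E'
from h import *
from station import arm
for n in("top","side"):
    f=arm.grab_frame(n);pickle.dump(f,open(f"{n}3.pkl","wb"))
    cv2.imwrite(f"pics/{n}3.png",f["image"][:,:,::-1])
    if n=="top":
        for h,b,a in(("R",(355,180,445,270),0),("L",(100,180,205,280),-13)):
            for p in comps(f,21,36,b,80): print(h,len(p),clamp(p,h,a))
        for p in comps(f,15.5,26,(262,120,328,168),60): print("comb",len(p),rect(p),p[:,2].mean())
E
```

```text
t: 45.55
eef_pos: [0.4801, -0.3277, 0.3095]
ee_rot: [-3.138, 0.007, -3.127]
force: [1.2, 0.6, -0.7]
width: 0.0282
t: 46.75
eef_pos: [0.2979, -0.6476, 0.3037]
ee_rot: [3.141, -0.0, -3.13]
force: [0.9, 0.2, -0.6]
width: 0.0278
R 526 (array([ 473.9, -326.6]), np.float64(0.6), 'rect', array([ 473.4, -333.2]), array([117. ,  38.8]), 'len', np.float64(117.2), 'z', np.float64(26.8))
R 519 (array([ 471.9, -225.8]), np.float64(1.0), 'rect', array([ 471.7, -232.8]), array([117.9,  37. ]), 'len', np.float64(118.0), 'z', np.float64(26.7))
R 477 (array([ 471.2, -276.1]), np.float64(0.1), 'rect', array([ 471.1, -283.7]), array([117.8,  36.3]), 'len', np.float64(117.8), 'z', np.float64(26.9))
L 541 (array([476.5, 330.4]), np.float64(-13.2), 'rect', array([478.4, 338. ]), array([118.3,  39. ]), 'len', np.float64(118.2), 'z', np.float64(26.7))
L 539 (array([463.7, 279.5]), np.float64(-13.0), 'rect', array([465.4, 286.8]), array([119. ,  38.2]), 'len', np.float64(118.3), 'z', np.float64(26.9))
L 538 (array([452.2, 231.3]), np.float64(-13.2), 'rect', array([454.1, 239.9]), array([117.7,  38.8]), 'len', np.float64(117.7), 'z', np.float64(26.9))
comb 193 (array([663.2, -44.8]), array([95.1, 13.3]), 75.48) 18.78747163616823
```

View pics/top3.png

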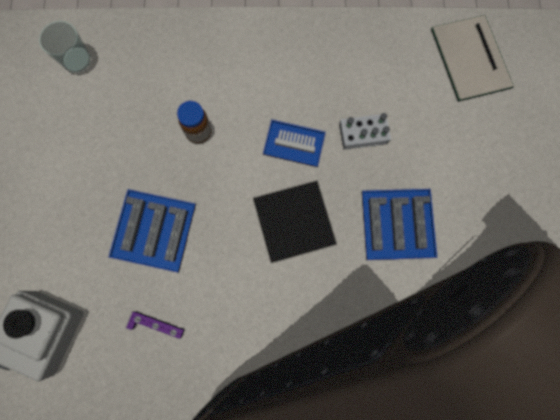

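View pics/side3.png

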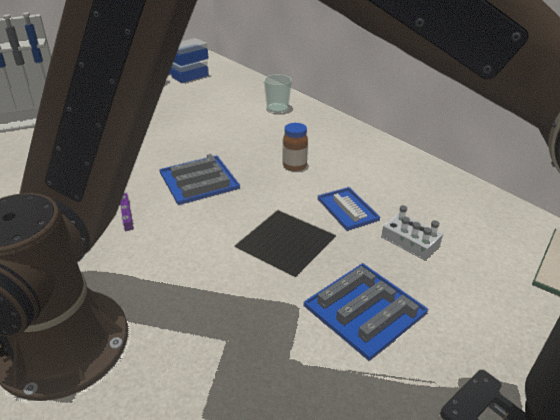

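All parts lie flat, parallel and well inside their trays. The bottle, rack and purple clamp appear at the same pixels as at the start, so I'm handing in.

```bash
python3 -c "
from station import arm
print(arm.job_done())"
```

```text
the job is handed in; nothing more can be done
None
```

I took the pile apart from the top down and put every part away, then handed the job in at about 47 s of the 128 s allowed. The order was comb, right_upper, left_upper, left_lower, right_lower. Each part was lowered in small steps until the wrist force read about 5–6 N, then released.

The last pictures and measurements showed:
- **Clamps:** each new clamp lies within about 1° of the fixed one beside it. The bars are about 50 mm apart, and all the tops are at the same height as the fixed clamps (26.7–26.9 mm from the top camera).
- **Comb:** it lies lengthwise in its tray, 75.5° against the tray's 76.0°, with its rim top at the height expected when it lies flat.
- **Bystanders:** the bottle, tube rack and purple look-alike are at the same spots in the pictures as at the start.

- **Disagreements:** the top camera reads about 1–2 mm lower in height than the side camera and the sizes given, and their positions differ by 2–3 mm. Both are about the stated calibration error.
- **Failed readings:** an early measurement of the upper clamps was spoilt by the comb's teeth, so I repeated it once the comb was gone. One early measurement of the comb in its tray also failed, but the final one was clean.

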